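Seat the centrifuge rotor on its splined spindle

ROBOT

A 6-joint arm with a two-finger parallel gripper is mounted at the origin on a cart in front of the work surface, level with it; the furniture and walls round the work are solid. World frame = base frame: x ahead of the robot, y to its left, z up, the work surface at z = 0. Lengths are in mm, angles in degrees, forces in N, time in s.
With the tool pointing down it reaches from about 350 to 850 mm from the base axis. Payload 8.1 kg.
Tool frame: the origin (TCP) lies between the finger pads; the fingertips stand 17 mm ahead of it and the grasp point (between the pads) lies 2 mm behind it; z points along the fingers, y is the line along which they close (so a half turn about z gives the same grasp; the last joint's range is limited). The gripper opens to 85 mm and grips with 20 to 120 N. Pads are 22 mm wide; open, the fingers measure 114 mm over their backs; the gripper's body (76 mm by 85 mm) begins 54 mm behind the grasp point. The pads swing forward as they close: fully open they stand 13 mm farther back than shut.
Start: joints at [-4.893, 7.471, 85.268, -0, 87.261, -4.893], TCP at [600.005, 0.022, 248.292] pointing down, gripper open.
Joint ranges: [-169.43, 169.43], [-51.17, 129.36], [1.28, 143.12], [-76.62, 256.62], [0, 156.53], [-152.29, 152.29]. Speed limits (degrees/s): [136.94, 136.94, 159.86, 180, 180, 180].

INTERFACE

Orientations are given as [roll, pitch, yaw] about the fixed x, y, z axes, in that order (R = Rz(yaw) Ry(pitch) Rx(roll)).
In Python, from bench import sense, snapshot, hand_in, trace, place_of gives the robot as it stands.
- The arm moves only by the shell command python3 -m handwheel 'ROWS' [FORCE]. ROWS is JSON, a list of rows, each a list of 7 numbers: the opening, from -1 (shut) to 1 (fully open), then the shift along the tool's x, y, z in cm, then the turn, a rotation vector about the tool's x, y, z in rad. A call has 1 to 12 rows; each row shifts and turns the commanded pose from where the row before left it, along the tool's axes as they then stand; what a row does not reach is not made up. A row lasts 1/12 s, in which the tool goes at most 41.7 mm and 7.16 degrees, less where a joint would pass 70% of its speed; a pose out of reach is approached as far as the arm can. A call with a gripper value outside its range is refused whole. The fingers move at their own pace and stop on an object; FORCE is the grip in N (left out, the last holds). Time passes only in rows, so rows that do not move let the fingers close. It gives the time, the measured TCP pose, the force, the opening and the grip force at its end, in the units of the state.
- sense(): the state, without advancing time (a new reading comes with each control period).
- snapshot(name): name is "scene" or "side" or "wrist"; returns a dict with "image" (420x560x3 uint8, red, green, blue), "intrinsics" (3x3 intrinsics, pixels), "k1" (the pictures are not rectified: a ray, as slopes to the right and down, at radius r is drawn at 1 + k1 r^2 times it, then the intrinsics apply), "R" (3x3) and "t" (3): a world point X has camera coordinates R X + t. Camera axes: x right, y down, z forward; pixel columns grow to the right and rows downward; lengths in mm; the calibration is good to about 2 mm. A picture is of the moment at which its call begins. There is no depth.
- hand_in(): hands the job in; it is judged then, once.
Trained networks look in a picture, given as the dict that the camera call returned (one of the last four; its "shot" number tells which), for a name from the list of things; names that differ only in an ending like _2 or _b are one class to them, and where a whole thing is asked for, a point or a joint stands for the part that bears it (a point fixed in the world has none). Each returns a list of dicts, best first, with "conf" (0 to 1); they miss things now and then, are a little off and sometimes report something else, mostly with a low value. They report only what shows in the picture. A call takes as long as a camera call. They do not tell look-alikes from the thing itself.
- trace(picture, query): "pixels" (420x560 bool, what is visible of it).
- place_of(picture, query): "location" ([x, y, z] in mm, in world coordinates, good to about 4 mm: a listed point, or the origin of a listed thing).
The state is a dict: "time": time; "joint_pos": joint angles; "qd": joint speeds; "joint_efforts": joint torques, N m; "tool_pos": TCP position; "tcp_rot": TCP orientation; "ft_force": force on the tool from outside, world axes, zero at the start; "wrist_torque": the same for the moment, N m; "finger_gap": finger opening in mm; "grip_force": force on a finger pad.
Only numpy, scipy, OpenCV 4.12 (cv2) and the standard library are available. Lean on these libraries where they do the work, as an engineer would, in place of code of your own. Each camera call takes 0.05 s, during which the arm holds its last target. There are 200 camera calls.

TASK

Two small benchtop centrifuges stand on the worktop; one rotor is home, but the other stands higher, riding on top of its drive splines because it is turned askew. Take that high rotor by its bar handle, press it down, and keep pressing while you turn it until it drops fully home, then let go. Leave the rotor that is already seated as it is.

Things in the scene. Friction and masses are not known exactly. Their poses are not given: they have to be found in the camera images.
- rotor_a: The rotor not yet home: 88 mm grey cone, 40 mm high, 0.2 kg. Origin: centre of underside. White bar handle on top: 52 mm along its x, 14 mm thick along y, z = 40 to 68 mm; grip from above. Underside: bore and cross of four 15 mm slots along x and y. Starts level on the splines, 25-65 deg askew, held by the spindle to 2 mm. Press 5 to 10 N; drops 14 mm within 6 deg of the nearest fit.
- drive_a: Centrifuge under rotor_a: fixed square housing 116 x 116 mm, top at 45 mm, knob at -x. Origin: centre of underside; x, y along its sides. On its axis: seat at z = 48 mm, splines (cross along x and y, 44 mm long, 7 mm thick) up to 62, spindle (16 mm) up to 82. Home: rotor underside on the seat, handle parallel to any of the housing's sides (fits every 90 deg, nearest at most 45 deg away).
- rotor_b: The rotor already home on drive_b: same shape, size and axes as rotor_a but 14 mm lower, handle nearly parallel to the sides of its housing. To be left alone.
- drive_b: The centrifuge under rotor_b: same shape, size and axes as drive_a, fixed. Which of the two stands on the left varies.
Things that resemble listed ones, but are neither listed nor needed, are in the scene too. What is shaped like the rotor_a but green is not meant.

How it is judged:
By the outcome, as a careful person would: the job done as asked, in the order asked, and still so for the second after the job is handed in, with the robot touching nothing.
It also fails if it takes over 32 s, if anything falls off the work surface, if the arm or the gripper's body presses on something with over 40 N, if the wrist force passes 120 N, or if a joint passes its speed limit or range.

## Working session

There is one attempt and no reset: what is moved stays moved. The work goes in short steps, Python scripts to look and compute and a shell command to move; the robot and the scene stay as the last step left them, time stands still between calls to the robot, and variables do not carry over. Pictures are saved under pics/ and viewed, at most 10 in all, crops included, and the job is handed in when it is done.

```bash
mkdir -p pics
cat > h.py <<'E'
import numpy as np, cv2
from bench import *
def look(cam,fn):
    p=snapshot(cam); cv2.imwrite('pics/'+fn,p['image'][:,:,::-1]); return p
E
python3 - <<'E'
from h import *
ims=[]
for c in ['scene','side']:
    p=snapshot(c); ims.append(p['image'])
    for q in ['rotor_a','drive_a']:
        for d in place_of(p,q): print(c,q,round(d['conf'],2),np.round(d['location'],1))
cv2.imwrite('pics/a.png',cv2.resize(np.hstack(ims),(800,300))[:,:,::-1])
p=look('wrist','w0.png')
for q in ['rotor_a','drive_a']:
    for d in place_of(p,q): print('wrist',q,round(d['conf'],2),np.round(d['location'],1))
E
```

```text
scene rotor_a 0.96 [608.8  37.4   0.7]
scene rotor_a 0.83 [ 526.4 -311.6   -1.3]
scene rotor_a 0.59 [ 542.5 -149.3   61.8]
scene rotor_a 0.55 [470.  143.9  49.3]
scene drive_a 0.92 [ 543.3 -143.7   -1.5]
scene drive_a 0.63 [473.4 143.1  -4.1]
side rotor_a 0.91 [ 5.227e+02 -3.124e+02 -1.000e-01]
side rotor_a 0.84 [ 542.9 -142.1   56.8]
side rotor_a 0.84 [476.8 144.3  48.8]
side rotor_a 0.68 [612.1  39.8  -3.2]
side drive_a 0.89 [ 544.5 -144.1    1.4]
side drive_a 0.7 [475.8 145.7  -0.7]
wrist rotor_a 0.92 [609.1  37.8  -3.4]
wrist rotor_a 0.88 [476.1 143.   50.2]
wrist rotor_a 0.87 [ 542.7 -148.2   62.3]
wrist rotor_a 0.69 [ 523.7 -310.6   -1.2]
wrist drive_a 0.97 [ 539.9 -144.8   -1.1]
```

View pics/a.png

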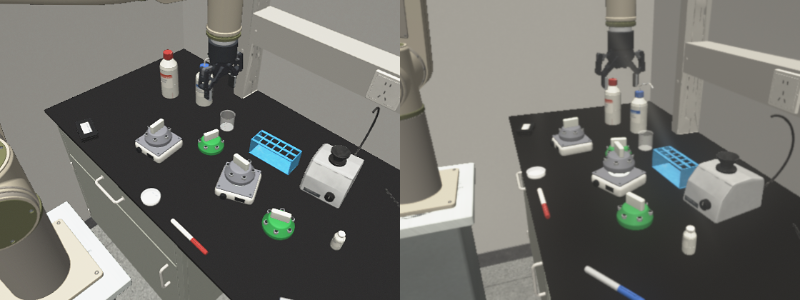

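The two grey rotors sit at scene (240,170) and (157,133) in the composite. The right-hand one, at about (543,-145), stands higher at z≈62, so it is rotor_a. The two on the bench are the green look-alikes.

Run:
```python
from h import *
from scipy.spatial.transform import Rotation as Ro
s=sense(); R=Ro.from_euler('xyz',s['tcp_rot'],degrees=True).as_matrix()
print(s['tcp_rot'],np.round(R,3),s['ft_force'],s['finger_gap'])
d=np.array([543,-145,215])-s['tool_pos'];print(R.T@d)
p=snapshot('wrist');print(-p['R'].T@p['t'],p['R'])
```

```text
[-1.79990703e+02  5.06962225e-05  9.00002788e+01] [[-0.  1. -0.]
 [ 1.  0. -0.]
 [-0. -0. -1.]] [-0.16707861 -0.14640307  0.44754103] 85.36277054633665
[-145.02171795  -56.95155552   33.22723139]
[601.51603919  84.60427901 373.15702333] [[ 9.99999795e-01 -3.23904529e-06 -6.40613226e-04]
 [ 2.06735843e-04 -9.44853649e-01  3.27492808e-01]
 [-6.06346508e-04 -3.27492874e-01 -9.44853454e-01]]
```

View pics/w0.png

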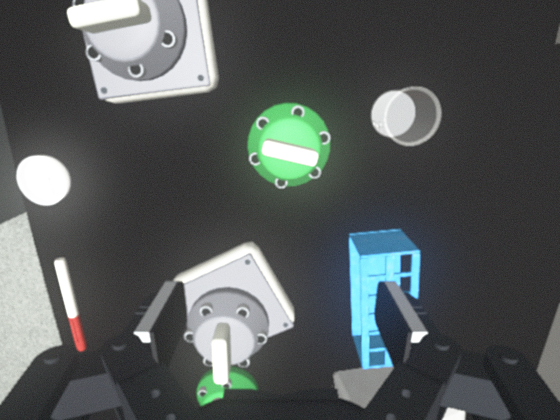

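The wrist picture shows the high rotor at (225,340) with its handle about vertical in the image, and its housing turned by about 30°. The seated rotor is at (125,30).

```bash
python3 -m handwheel '[[1,-3.6,-1.4,0,0,0,0],[1,-3.6,-1.4,0,0,0,0],[1,-3.6,-1.4,0,0,0,0],[1,-3.7,-1.5,0,0,0,0],[1,0,0,0,0,0,0],[1,0,0,0,0,0,0],[1,0,0,0,0,0,0]]'
python3 - <<'E'
from h import *
p=look('wrist','w1.png'); s=look('side','s1.png')
K=p['intrinsics'];print(K,p['k1'],sense()['tool_pos'])
for q in ['rotor_a','drive_a']:
    for d in place_of(p,q): print(q,round(d['conf'],2),np.round(d['location'],1))
np.savez('w1.npz',**{k:p[k] for k in ['image','intrinsics','k1','R','t']})
E
```

```text
time: 1.08
tool_pos: [543.1, -145.0, 248.4]
tcp_rot: [180.0, -0.0, 89.9]
ft_force: [0.3, -0.2, -0.5]
finger_gap: 85.3
grip_force: 0.0
[[335.67232061   0.         280.29831481]
 [  0.         335.67232061 214.41025193]
 [  0.           0.           1.        ]] -0.048658978759010936 [ 543.44336585 -143.93942936  248.32734376]
rotor_a 0.75 [ 543.7 -144.4   61.4]
rotor_a 0.69 [ 5.260e+02 -3.073e+02  4.000e-01]
```

View pics/w1.png

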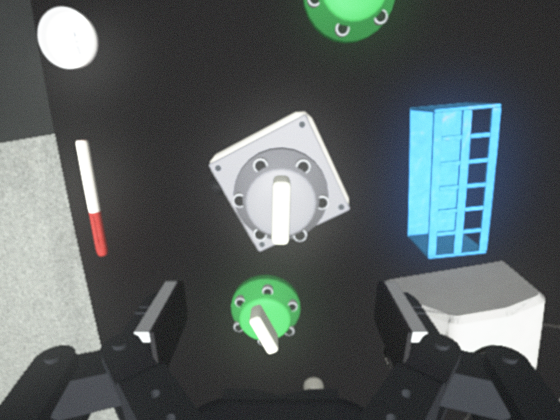

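The picture shows rotor_a's handle nearly vertical at (281,211) and the housing corners at (302,113), (211,163), (350,208) and (262,250). I'll measure both angles and triangulate the height.

```bash
cat >> h.py <<'E'
def ray(p,uv):
    K=p['intrinsics'];k=float(p['k1'])
    d=cv2.undistortPoints(np.array([[uv]],float),K,np.array([k,0,0,0]))[0,0]
    return -p['R'].T@p['t'], p['R'].T@np.array([d[0],d[1],1])
def onz(p,uv,z):
    c,d=ray(p,uv); return c+d*(z-c[2])/d[2]
def bar(img,roi,th=215):
    x0,y0,x1,y1=roi; m=np.zeros(img.shape[:2],np.uint8)
    m[y0:y1,x0:x1]=(img[y0:y1,x0:x1].min(2)>th)
    n,l,st,_=cv2.connectedComponentsWithStats(m); i=1+st[1:,4].argmax()
    ys,xs=np.where(l==i); return cv2.minAreaRect(np.c_[xs,ys].astype(np.float32))
E
python3 - <<'E'
from h import *
p=dict(np.load('w1.npz')); im=p['image']
for th in (200,215,230):
  r=bar(im,(260,165,300,255),th); b=cv2.boxPoints(r); print(th,r)
  w=np.array([onz(p,x,130)[:2] for x in b]); print(np.round(w,1).tolist())
  e=[w[1]-w[0],w[2]-w[1]]; e=max(e,key=np.linalg.norm); print('handle len',np.linalg.norm(e),'ang',np.degrees(np.arctan2(e[1],e[0]))%180, w.mean(0))
c=[(302,113),(211,163),(262,250),(350,208)]
h=np.array([onz(p,x,45)[:2] for x in c]); print('centre',h.mean(0))
for i in range(4):
  e=h[(i+1)%4]-h[i]; print(np.linalg.norm(e),np.degrees(np.arctan2(e[1],e[0]))%90)
# triangulate with w0 (start pose: same R, centre known)
q=dict(p); C0=np.array([601.516,84.604,373.157]); q['t']=-p['R']@C0
w0=cv2.imread('pics/w0.png'); r0=bar(w0,(205,315,235,390),215); r1=bar(im,(260,165,300,255),215); print(r0)
a,da=ray(q,r0[0]); b,db=ray(p,r1[0])
s=np.linalg.lstsq(np.c_[da,-db],b-a,rcond=None)[0]; print('tri',a+s[0]*da,b+s[1]*db)
cv2.imwrite('pics/crop.png',cv2.resize(im[100:270,195:365][:,:,::-1],(600,600),interpolation=cv2.INTER_CUBIC))
E
```

```text
200 ((279.5, 209.0), (80.0, 39.0), 90.0)
[[529.7, -109.4], [558.3, -109.4], [559.4, -173.8], [528.4, -173.8]]
handle len 64.41847498733178 ang 90.98022261530812 [ 543.9488058  -141.62805227]
215 ((279.5, 208.5), (77.0, 39.0), 90.0)
[[529.7, -110.2], [558.3, -110.2], [559.4, -172.1], [528.4, -172.1]]
handle len 61.92869508936822 ang 90.9797290081671 [ 543.94975093 -141.12709452]
230 ((281.0, 212.5), (18.0, 61.0), 0.0)
[[538.0, -168.6], [538.4, -119.2], [551.8, -119.2], [552.2, -168.6]]
handle len 49.41183619353095 ang 89.47716278103128 [ 545.0956168  -143.91155253]
centre [ 545.61055233 -143.82261067]
100.61730766459736 28.02057918878279
105.99377259887139 27.270802520256815
103.11469214059085 27.37042685977158
107.1604297563647 28.61073135871284
((219.5, 350.5), (67.0, 29.0), 90.0)
tri [ 542.40675652 -145.04779477  112.23926075] [ 543.9012355  -145.65145699  112.43202108]
```

View pics/crop.png

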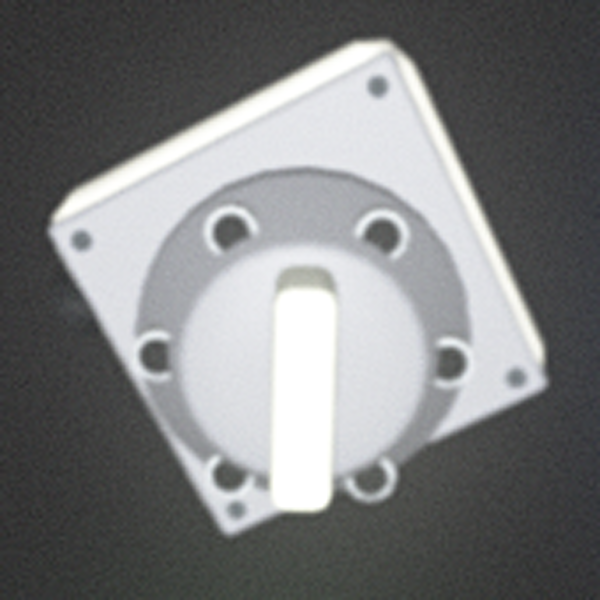

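The crop shows the handle's top face running from (306,288) to (302,512) and screws at (378,87), (80,240), (236,510) and (516,377). The rotor is about 29° short of the nearest fit, turning counter-clockwise seen from above. I'll refine the height with a cleaner threshold and use the screws for the housing angle.

Run:
```python
from h import *
p=dict(np.load('w1.npz')); im=p['image']
f=lambda x,y:(195+(x+.5)*170/600-.5,100+(y+.5)*170/600-.5)
h=np.array([onz(p,f(*x),45)[:2] for x in [(378,87),(80,240),(236,510),(516,377)]]); print('screw centre',h.mean(0))
for i in range(4):
  e=h[(i+1)%4]-h[i]; print(np.linalg.norm(e),np.degrees(np.arctan2(e[1],e[0]))%90)
q=dict(p); q['t']=-p['R']@np.array([601.516,84.604,373.157])
w0=cv2.imread('pics/w0.png')
for t in (230,240):
  r0=bar(w0,(205,315,235,390),t); r1=bar(im,(260,165,300,255),t); print(r0,r1)
  a,da=ray(q,r0[0]); b,db=ray(p,r1[0])
  s=np.linalg.lstsq(np.c_[da,-db],b-a,rcond=None)[0]; print('tri',a+s[0]*da,b+s[1]*db)
a=onz(p,f(306,288),130);b=onz(p,f(302,512),130);print(a,b,np.degrees(np.arctan2(*(a-b)[1::-1])))
s=sense();print(s['tool_pos'],s['tcp_rot'])
```

```text
screw centre [ 544.59807427 -145.43810768]
92.64385422077045 26.650908690045327
92.82546759101457 27.04567626429815
92.57141937486028 27.116713513497547
92.0724107360225 27.001924881516274
((218.75877380371094, 361.9696044921875), (44.36452865600586, 15.187854766845703), 87.70938873291016) ((281.0, 212.5), (18.0, 61.0), 0.0)
tri [ 544.72019577 -143.17984719  129.38707533] [ 545.09663451 -143.3284677   129.43824329]
((219.14309692382812, 361.9327392578125), (44.39384841918945, 14.152007102966309), 86.633544921875) ((280.441650390625, 212.54116821289062), (16.393310546875, 61.26071548461914), 1.6365771293640137)
tri [ 544.93654063 -143.70269778  128.7776326 ] [ 544.66800663 -143.59807712  128.74206458]
[ 545.35843699 -118.6305271   130.        ] [ 544.45870585 -170.09241801  130.        ] 88.99837443292549
[ 543.44500954 -143.7605072   248.24957393] [-1.79999380e+02 -1.16765773e-02  9.01066313e+01]
```

```bash
python3 -m handwheel '[[1,0,0.15,2.5,0,0,0],[1,0,0,2.5,0,0,0],[1,0,0,2.5,0,0,0],[1,0,0,2.5,0,0,0],[1,0,0,1.5,0,0,0],[1,0,0,0.9,0,0,0],[1,0,0,0,0,0,0],[1,0,0,0,0,0,0]]' && python3 -m handwheel '[[-1,0,0,0,0,0,0],[-1,0,0,0,0,0,0],[-1,0,0,0,0,0,0],[-1,0,0,0,0,0,0],[-1,0,0,0,0,0,0],[-1,0,0,0,0,0,0],[-1,0,0,0,0,0,0],[-1,0,0,0,0,0,0]]' 50
```

```text
time: 1.95
tool_pos: [544.8, -144.4, 124.5]
tcp_rot: [-180.0, -0.0, 90.1]
ft_force: [0.4, -0.2, 1.6]
finger_gap: 85.6
grip_force: 0.0
time: 2.62
tool_pos: [544.7, -145.0, 124.6]
tcp_rot: [180.0, 0.0, 90.0]
ft_force: [0.6, 0.4, 1.3]
finger_gap: 13.2
grip_force: 52.5
```

Gripped: the gap of 13 mm matches the handle. Now I'll press until the wrist reads 5–10 N.

```bash
python3 -m handwheel '[[-1,0,0,0.05,0,0,0],[-1,0,0,0.05,0,0,0],[-1,0,0,0,0,0,0],[-1,0,0,0,0,0,0]]'
```

```text
time: 2.95
tool_pos: [544.9, -145.1, 124.6]
tcp_rot: [179.9, 0.0, 90.0]
ft_force: [-2.9, 1.6, 10.3]
finger_gap: 13.2
grip_force: 53.7
```

```bash
python3 -m handwheel '[[-1,0,0,-0.01,0,0,-0.06],[-1,0,0,0,0,0,-0.06],[-1,0,0,0,0,0,-0.06],[-1,0,0,0,0,0,-0.06],[-1,0,0,0,0,0,-0.06],[-1,0,0,0,0,0,0]]'
```

```text
time: 3.45
tool_pos: [544.8, -145.0, 123.7]
tcp_rot: [180.0, 0.0, 107.3]
ft_force: [0.1, -0.1, -0.3]
finger_gap: 12.9
grip_force: 52.6
```

```bash
python3 -m handwheel '[[-1,0,0,0.05,0,0,0],[-1,0,0,0.05,0,0,0],[-1,0,0,0,0,0,0]]'
```

```text
time: 3.7
tool_pos: [543.7, -144.8, 121.4]
tcp_rot: [-179.9, -0.1, 107.1]
ft_force: [0.1, 0.3, -3.0]
finger_gap: 13.0
grip_force: 52.0
```

```bash
python3 -m handwheel '[[-1,0,0,0.1,0,0,-0.06],[-1,0,0,0.1,0,0,-0.06],[-1,0,0,0.1,0,0,-0.05],[-1,0,0,0.1,0,0,0],[-1,0,0,0,0,0,0]]'
python3 - <<'E'
from h import *
look('side','s2.png'); a=cv2.imread('pics/s2.png')
cv2.imwrite('pics/s2c.png',cv2.resize(a[140:300,220:400],(720,600)))
E
```

```text
time: 4.12
tool_pos: [543.9, -144.8, 117.5]
tcp_rot: [-179.9, -0.1, 116.8]
ft_force: [0.4, -0.2, -2.8]
finger_gap: 12.7
grip_force: 52.0
```

View pics/s2c.png

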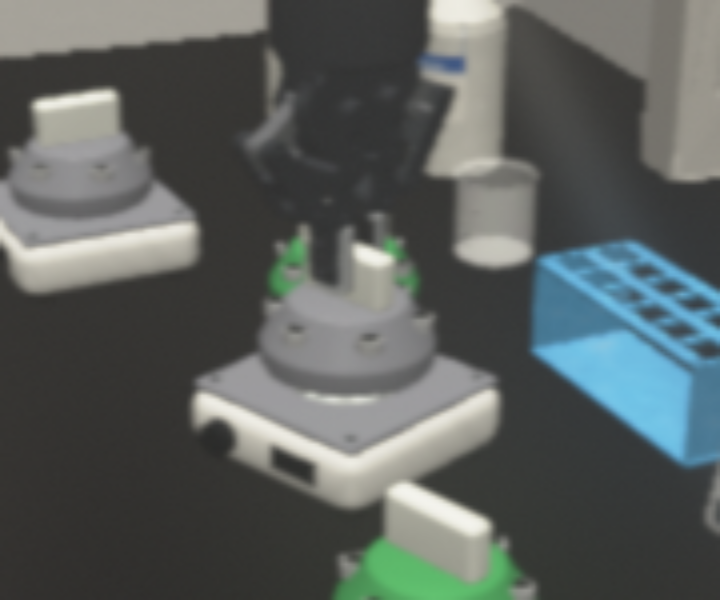

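The side picture shows the rotor at (345,340) sinking with the hand and its handle parallel to the housing. I'll continue down to the seat.

```bash
python3 -m handwheel '[[-1,0,0,0.15,0,0,0],[-1,0,0,0.15,0,0,0],[-1,0,0,0.15,0,0,0],[-1,0,0,0.15,0,0,0],[-1,0,0,0,0,0,0]]'; python3 -m handwheel '[[-1,0,0,0.07,0,0,0],[-1,0,0,0.07,0,0,0],[-1,0,0,0.03,0,0,0],[-1,0,0,0,0,0,0]]'
```

```text
time: 4.58
tool_pos: [544.2, -144.9, 111.9]
tcp_rot: [-180.0, -0.0, 116.9]
ft_force: [0.0, -0.2, -2.6]
finger_gap: 13.1
grip_force: 52.0
time: 4.92
tool_pos: [544.6, -145.0, 110.8]
tcp_rot: [180.0, 0.0, 116.9]
ft_force: [0.0, -0.5, -1.7]
finger_gap: 12.8
grip_force: 52.1
```

```bash
python3 -m handwheel '[[-1,0,0,0.05,0,0,0],[-1,0,0,0.05,0,0,0],[-1,0,0,0,0,0,0],[-1,0,0,0,0,0,0]]'
```

```text
time: 5.25
tool_pos: [544.6, -145.0, 110.8]
tcp_rot: [180.0, 0.0, 116.9]
ft_force: [-4.9, 1.3, 6.6]
finger_gap: 12.9
grip_force: 53.3
```

Seated: the tool stopped at 110.8 mm, 13.8 mm below the start, with force building up. I'll ease off, release and retreat straight up.

```bash
python3 -m handwheel '[[-1,0,0,-0.07,0,0,0],[-1,0,0,0,0,0,0],[1,0,0,0,0,0,0],[1,0,0,0,0,0,0],[1,0,0,0,0,0,0],[1,0,0,0,0,0,0],[1,0,0,0,0,0,0],[1,0,0,0,0,0,0],[1,0,0,0,0,0,0]]'; python3 -m handwheel '[[1,0,0,-1.5,0,0,0],[1,0,0,-2.5,0,0,0],[1,0,0,-2.5,0,0,0],[1,0,0,-2.5,0,0,0],[1,0,0,-2.5,0,0,0],[1,0,0,-2.5,0,0,0],[1,0,0,0,0,0,0],[1,0,0,0,0,0,0]]'
python3 - <<'E'
from h import *
a=look('side','s3.png')['image']; b=look('wrist','w3.png')
for d in place_of(b,'rotor_a'): print(round(d['conf'],2),np.round(d['location'],1))
cv2.imwrite('pics/f.png',cv2.resize(np.hstack([a[140:300,220:433],b['image'][90:270,160:400][:160,:213]]),(800,300))[:,:,::-1])
E
```

```text
time: 6.0
tool_pos: [544.6, -145.0, 110.4]
tcp_rot: [180.0, 0.0, 116.9]
ft_force: [-0.9, 0.0, -1.0]
finger_gap: 85.4
grip_force: 0.0
time: 6.67
tool_pos: [545.6, -145.4, 252.7]
tcp_rot: [179.8, 0.2, 116.9]
ft_force: [-0.2, -0.7, -0.6]
finger_gap: 85.1
grip_force: 0.0
0.83 [ 548.  -143.4   49.2]
0.74 [609.   35.   -4.3]
0.56 [ 525.  -310.4   -2. ]
```

View pics/f.png

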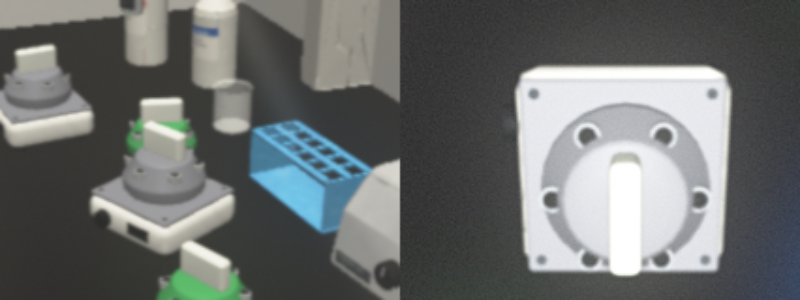

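The side view (162,170) shows the rotor down on its housing. The wrist view (625,215) shows its handle parallel to the sides, and the measured underside is at z≈49.

```bash
python3 -c "from bench import *; print(hand_in())"
```

```text
the job is handed in; nothing more can be done
None
```

I pressed and turned rotor_a until it dropped 14 mm onto its seat, then released it with its handle parallel to the housing; rotor_b was not touched, and the job is handed in at about 7 s.

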